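# Find the full ingot tin by feel

## Robot

A 7-joint arm with a two-finger parallel gripper is mounted at the origin on a cart in front of the work surface, level with it; the furniture and walls round the work are solid. World frame = base frame: x ahead of the robot, y to its left, z up, the work surface at z = 0. Lengths are in m, angles in rad, forces in N, time in s.
With the tool pointing down it reaches from about 0.425 to 0.825 m from the base axis. Payload 3.6 kg.
Tool frame: the origin (TCP) lies on the centre line of the jaws, within the pads' length; the fingertips stand 11 mm ahead of it and the grasp point (between the pads) lies 8 mm behind it; z points along the fingers, y is the direction in which the jaws open and shut (so a half turn about z gives the same grasp; the last joint's range is limited). The gripper opens to 85 mm and grips with 20 to 120 N. Pads are 22 mm wide; open, the fingers measure 114 mm over their backs; the gripper's body (76 mm by 85 mm) begins 54 mm behind the grasp point. The pads swing forward as they close: fully open they stand 13 mm farther back than shut.
Start: joints at [1.315, 0.615, -0.013, 1.423, 0.008, 1.103, -0.04], TCP at [0.147, -0.633, 0.221] pointing down, gripper open.
Joint ranges: [-3.12, 3.12], [-0.3, 2.06], [-1.34, 1.32], [0.26, 2.42], [-1.36, 4.5], [0.01, 1.98], [-2.84, 2.84]. Speed limits (rad/s): [2.79, 2.79, 3.14, 3.14, 3.14, 3.14, 3.14].

## Interface

Orientations are given as a 3x3 rotation matrix whose columns are the frame's x, y, z axes.
In Python, from bench import r gives the robot as it stands.
- The arm moves only by the shell command python3 -m handwheel 'ROWS' [FORCE]. ROWS is text: rows parted by semicolons, each of 7 numbers parted by spaces: the shift along the tool's x, y, z in cm, then the turn, a rotation vector about the tool's x, y, z in rad, then the opening, from 0 (shut) to 1 (fully open). A call has 1 to 10 rows; each row is the pose to reach, as a shift and turn from the pose commanded when the call began, along the tool's axes at that moment; what a row does not reach only later rows make up. A row lasts 1/12 s, in which the tool goes at most 41.7 mm and 7.16 degrees, less where a joint would pass 70% of its speed; a pose out of reach is approached as far as the arm can. A call with a gripper value outside its range is refused whole. The fingers move at their own pace and stop on an object; FORCE is the grip in N (left out, the last holds). Time passes only in rows, so rows that repeat a pose let the fingers close. It gives the time, the measured TCP pose, the force and the opening at its end, in the units of the state.
- r.state(): the state, without advancing time (a new reading comes with each control period).
- r.grab_frame(name): name is "side" or "top"; returns a dict with "frame" (384x512x3 uint8, red, green, blue), "K" (3x3 intrinsics, pixels), "R" (3x3) and "t" (3): a world point X has camera coordinates R X + t. Camera axes: x right, y down, z forward; pixel columns grow to the right and rows downward; lengths in m; the calibration is good to about 2 mm. A picture is of the moment at which its call begins. There is no depth.
- r.close_job(): hands the job in, once; it reports no verdict.
Trained networks look in a picture, given as the dict that the camera call returned (one of the last four; its "shot" number tells which), for a name from the list of things; names that differ only in an ending like _2 or _b are one class to them, and where a whole thing is asked for, a point or a joint stands for the part that bears it (a point fixed in the world has none). Each returns a list of dicts, best first, with "score" (0 to 1); they miss things now and then, are a little off and sometimes report something else, mostly with a low value. They report only what shows in the picture. A call takes as long as a camera call. They do not tell look-alikes from the thing itself.
- r.recognise(picture, target): "bbox" ([left, top, right, bottom] as shares, 0 to 1, of the picture: columns of its width, rows of its height, round what is visible of it).
- r.regions_of(picture, target): "pixels" (384x512 bool, what is visible of it) and "bbox" ([left, top, right, bottom] as shares, 0 to 1, of the picture: columns of its width, rows of its height, round what is visible of it).
- r.mark_of(picture, target): "centre" ([row, column] as shares, 0 to 1, of the picture: columns of its width, rows of its height: a listed point, or the origin of a listed thing).
The state is a dict: "clock": time; "joint_positions": joint angles; "joint_velocities": joint speeds; "joint_torque": joint torques, N m; "tool_pos": TCP position; "tcp_rot": TCP orientation; "ft_force": force on the tool from outside, world axes, zero at the start; "wrist_torque": the same for the moment, N m; "opening": opening from 0.0 (shut) to 1.0 (fully open).
Only numpy, scipy, OpenCV 4.12 (cv2) and the standard library are available. Lean on these libraries where they do the work, as an engineer would, in place of code of your own. Each camera call takes 0.05 s, during which the arm holds its last target.

## Task

Three identical closed tins of casting-alloy ingots stand on the worktop: one is full, the other two are part-used, and only their weight tells them apart. Lift the tins to feel which is the heaviest; stand the two lighter ones upright on the floor of the steel instrument tray, let go of them, and finish holding the heaviest up in the gripper, upright and still, with its underside at least 15 cm above the worktop, without putting it down. Never tip a tin over, and leave the other things where they stand.

Things in the scene. Friction and masses are not known exactly. Their poses are not given: they have to be found in the camera images.
- tin_a: one of three outwardly identical closed tins: upright cylinder 56 mm across, 78 mm tall, bare metal with a green band and a fixed lid (the lid skirt stands out under 1 mm); rigid, may be gripped firmly. Origin: centre of its underside; z up its axis. Whole weight unknown, 0.15 to 0.67 kg; any of the three may be the heaviest, and it outweighs each other tin by at least 0.2 kg
- tin_b: one of three outwardly identical closed tins: upright cylinder 56 mm across, 78 mm tall, bare metal with a green band and a fixed lid (the lid skirt stands out under 1 mm); rigid, may be gripped firmly. Origin: centre of its underside; z up its axis. Whole weight unknown, 0.15 to 0.67 kg; any of the three may be the heaviest, and it outweighs each other tin by at least 0.2 kg
- tin_c: one of three outwardly identical closed tins: upright cylinder 56 mm across, 78 mm tall, bare metal with a green band and a fixed lid (the lid skirt stands out under 1 mm); rigid, may be gripped firmly. Origin: centre of its underside; z up its axis. Whole weight unknown, 0.15 to 0.67 kg; any of the three may be the heaviest, and it outweighs each other tin by at least 0.2 kg
- steel_tray: shallow stainless tray, fixed, 190 mm along its x by 290 mm along its y (the long side), rolled rim 14 mm high and about 15 mm wide; flat inner floor about 150 x 230 mm, its top 3 to 4 mm above the worktop. Empty at the start; three tins fit in a row along its y, 90 mm apart. Origin: centre of its underside
- bur_block: bystander to leave alone: small brass-coloured bur stand, 32 x 70 x 38 mm. Origin: centre of its underside
- dappen_dish: bystander to leave alone: small amber faceted dish, 35 mm across, 30 mm tall. Origin: centre of its underside
- bottle_amber: bystander to leave alone: small brown bottle with a black cap, 36 mm across, 78 mm tall. Origin: centre of its underside
- plaster_cast: bystander to leave alone: cream stone model of a lower jaw, 58 x 68 x 32 mm. Origin: centre of its underside
- indicator_tape: bystander to leave alone: roll of tan tape lying flat, 100 mm across, 25 mm tall. Origin: centre of its underside
Things that resemble listed ones, but are neither listed nor needed, are in the scene too. What is shaped like the tin_b but pink is not meant.

How it is judged:
By the outcome, as a careful person would: the job done as asked, in the order asked, and still so for the second after the job is handed in, while the arm keeps its last pose, push and grip.
It also fails if it takes over 70 s, if anything falls off the work surface, if the arm or the gripper's body presses on something with over 40 N, if the wrist force passes 120 N, or if a joint passes its speed limit or range.

## Working session

There is one attempt and no reset: what is moved stays moved. The work goes in short steps, Python scripts to look and compute and a shell command to move; the robot and the scene stay as the last step left them, time stands still between calls to the robot, and variables do not carry over. Pictures are saved under pics/ and viewed, and the job is handed in when it is done.

```bash
ls; mkdir -p pics; python3 - <<'E'
from bench import r
import cv2,numpy as np
s=r.state()
for k,v in s.items(): print(k,np.round(v,3).tolist())
for n in ("side","top"):
    p=r.grab_frame(n); cv2.imwrite(f"pics/{n}0.png",p["frame"][:,:,::-1])
    np.savez(f"{n}0.npz",K=p["K"],R=p["R"],t=p["t"])
    print(n,p["K"].tolist(),(-np.array(p["R"]).T@p["t"]).tolist())
    for t in ("tin_a","steel_tray","bur_block","dappen_dish","bottle_amber","plaster_cast","indicator_tape"):
        for f in ("recognise","mark_of"):
            for d in getattr(r,f)(p,t):
                print(n,t,f,round(d["score"],2),np.round(np.array(d["bbox"])*[512,384,512,384] if "bbox" in d else np.array(d["centre"])*[384,512],1).tolist())
E
```

```text
pics
clock 0.0
joint_positions [1.316, 0.616, -0.013, 1.425, 0.008, 1.103, -0.04]
joint_velocities [-0.001, -0.001, 0.002, 0.001, 0.001, 0.001, 0.001]
joint_torque [-0.0, -46.922, 0.26, -17.103, 0.01, 0.01, 0.0]
tool_pos [0.147, -0.632, 0.22]
tcp_rot [[0.974, 0.227, -0.001], [0.227, -0.974, 0.003], [-0.0, -0.003, -1.0]]
ft_force [-0.074, 0.732, -0.612]
wrist_torque [0.013, -0.008, 0.016]
opening 1.003
side [[348.66113173946576, 0.0, 259.19907939143644], [0.0, 348.66113173946576, 190.24317556473756], [0.0, 0.0, 1.0]] [-0.2634744627670975, 0.41399234325638246, 0.7770028419525299]
side tin_a recognise 0.89 [177.7, 213.5, 200.2, 242.7]
side tin_a recognise 0.8 [129.8, 236.1, 159.2, 268.2]
side tin_a recognise 0.7 [222.1, 199.5, 243.2, 229.3]
side tin_a recognise 0.63 [208.9, 221.8, 228.1, 259.3]
side tin_a mark_of 0.9 [224.9, 232.9]
side tin_a mark_of 0.75 [257.4, 145.8]
side tin_a mark_of 0.64 [234.6, 188.8]
side tin_a mark_of 0.57 [248.2, 221.5]
side tin_a mark_of 0.2 [207.1, 181.0]
side steel_tray recognise 0.65 [258.3, 167.2, 350.3, 221.4]
side steel_tray mark_of 0.61 [194.4, 303.8]

[... 896 characters left out ...]
180.8, 232.2, 199.6, 250.5]
top tin_a mark_of 0.85 [211.3, 177.9]
top tin_a mark_of 0.8 [237.5, 193.1]
top tin_a mark_of 0.74 [221.7, 133.2]
top tin_a mark_of 0.62 [211.8, 217.0]
top steel_tray recognise 0.83 [255.6, 178.0, 339.3, 234.8]
top steel_tray mark_of 0.69 [207.6, 295.5]
top bur_block recognise 0.54 [170.2, 169.9, 191.1, 176.5]
top bur_block mark_of 0.55 [174.6, 180.6]
top dappen_dish mark_of 0.37 [172.8, 224.9]
top bottle_amber recognise 0.41 [172.2, 166.7, 189.0, 178.3]
top plaster_cast recognise 0.67 [83.7, 193.7, 109.6, 210.7]
top plaster_cast mark_of 0.71 [197.8, 100.4]
top indicator_tape recognise 0.58 [382.8, 197.4, 416.8, 227.5]
top indicator_tape mark_of 0.72 [212.5, 395.1]
```

```bash
python3 - <<'E'
import cv2
for n,(a,b,c,d) in {"side":(140,290,60,420),"top":(130,280,60,430)}.items():
    i=cv2.imread(f"pics/{n}0.png")
    cv2.imwrite(f"pics/{n}0c.png",cv2.resize(i[a:b,c:d],None,fx=2.15,fy=2.15,interpolation=cv2.INTER_CUBIC))
E
```

```text
(no output)
```

View pics/side0.png

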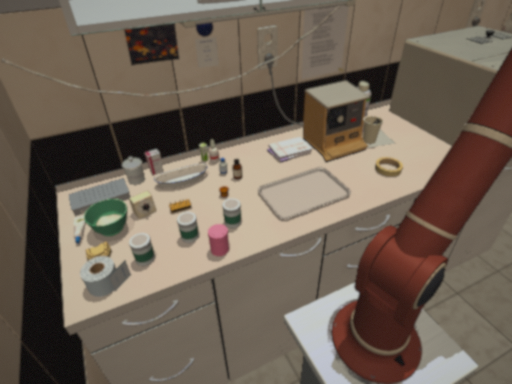

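View pics/top0.png

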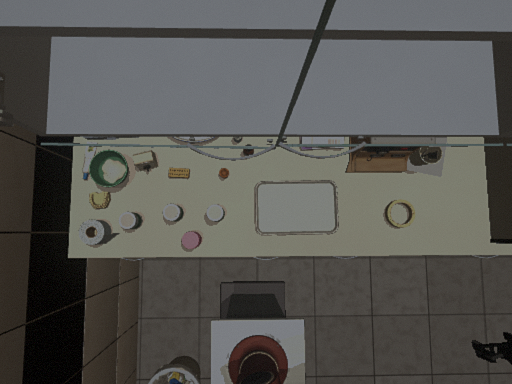

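The side view shows the three green-banded tins at about (142,248), (188,225) and (232,211), with the pink look-alike at (219,240). The tray is at (304,194). In the top view the tins are at about (131,220), (172,212) and (216,213), pink at (191,240), and the tray spans (255–338, 180–235). Next I'll work out their positions.

```bash
cat > h.py <<'E'
import numpy as np,cv2
def load(n):
    d=np.load(f"{n}0.npz"); return d["K"],d["R"],d["t"]
def back(n,row,col,z):
    K,R,t=load(n); v=R.T@np.linalg.inv(K)@np.array([col,row,1.]); c=-R.T@t
    return c+v*(z-c[2])/v[2]
def proj(n,X):
    K,R,t=load(n); q=K@(R@np.asarray(X,float)+t); return q[1]/q[2],q[0]/q[2]
E
python3 - <<'E'
from h import *
from bench import r
s={'c':(257.4,145.8),'b':(234.6,188.8),'a':(224.9,232.9),'pink':(248.2,221.5),'tray':(194.4,303.8),'bur':(209.3,180.7),'dap':(194.1,223.3),'bot':(181.1,238.7),'cast':(256,98.4),'tape':(169.5,391.4)}
t={'c':(221.7,133.2),'b':(211.3,177.9),'a':(211.8,217),'pink':(237.5,193.1),'tray':(207.6,295.5),'bur':(174.6,180.6),'dap':(172.8,224.9),'cast':(197.8,100.4),'tape':(212.5,395.1)}
for k in s: print(k,back('side',*s[k],0).round(3)[:2],back('top',*t[k],0).round(3)[:2] if k in t else '')
for n in("side","top"):
    p=r.grab_frame(n)
    g=p["frame"]
    for d in r.regions_of(p,"tin_a"):
        m=d["pixels"]; ys,xs=np.nonzero(m); 
        mm=(m).astype(np.uint8)
        print(n,round(d["score"],2),np.round([ys.min(),ys.max(),xs.min(),xs.max(),ys.mean(),xs.mean()],1), back(n,ys.mean(),xs.mean(),.039 if n=='side' else .07).round(3)[:2], g[m].mean(0).round())
    for d in r.regions_of(p,"steel_tray"):
        m=d["pixels"].astype(np.uint8); c=max(cv2.findContours(m,0,2)[0],key=cv2.contourArea)[:,0].astype(float)
        w=np.array([back(n,y,x,.012)[:2] for x,y in c],np.float32)
        print(n,'tray',d["score"],cv2.minAreaRect(w))
for z in(0.0,):
  for col,row in((70,255),(150,256),(300,256),(488,255),(75,137)): print('edge',col,row,back('top',row,col,z)[:2].round(3))
E
```

```text
c [0.492 0.425] [0.483 0.427]
b [0.524 0.286] [0.518 0.274]
a [0.5   0.147] [0.516 0.138]
pink [0.425 0.216] [0.427 0.22 ]
tray [ 0.527 -0.135] [ 0.529 -0.138]
bur [0.651 0.274] [0.647 0.266]
dap [0.66  0.116] [0.654 0.111]
bot [0.705 0.037] 
cast [0.561 0.549] [0.566 0.543]
tape [ 0.501 -0.512] [ 0.51  -0.493]
side 0.86 [233.  265.  129.  156.  249.4 142.3] [0.489 0.427] [121. 122. 110.]
side 0.84 [212.  242.  177.  198.  226.9 188. ] [0.517 0.285] [119. 121. 109.]
side 0.71 [225.  256.  208.  229.  239.9 218.7] [0.423 0.221] [157.  91. 103.]
side 0.64 [199. 228. 223. 241. 213. 232.] [0.513 0.142] [119. 121. 109.]
side tray 0.69 ((0.5316464900970459, -0.13825727999210358), (0.19120386242866516, 0.29042962193489075), 1.1322885751724243)
top 0.77 [212.  228.  119.  141.  220.4 129.6] [0.485 0.418] [101. 101.  96.]
top 0.68 [204.  222.  206.  225.  212.7 215.3] [0.509 0.138] [117. 118. 113.]
top 0.59 [233.  247.  183.  200.  239.7 191.1] [0.421 0.217] [117.  91.  99.]
top 0.51 [204.  221.  163.  183.  212.4 172.8] [0.511 0.278] [108. 108. 104.]
top tray 0.89 ((0.531152606010437, -0.13968631625175476), (0.2898298501968384, 0.18901485204696655), 89.88481140136719)
edge 70 255 [0.37  0.638]
edge 150 256 [0.365 0.367]
edge 300 256 [ 0.36  -0.151]
edge 488 255 [ 0.358 -0.818]
edge 75 137 [0.782 0.639]
```

View pics/side0c.png

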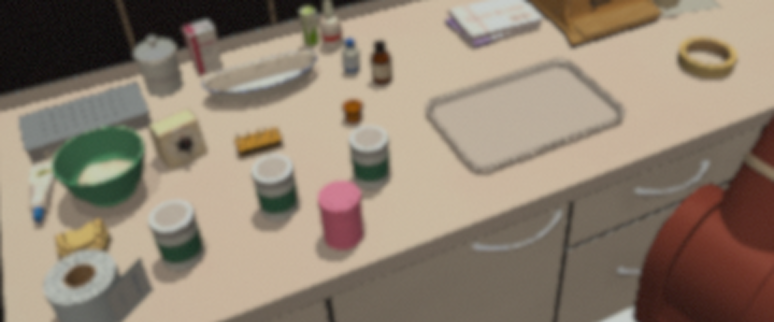

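View pics/top0c.png

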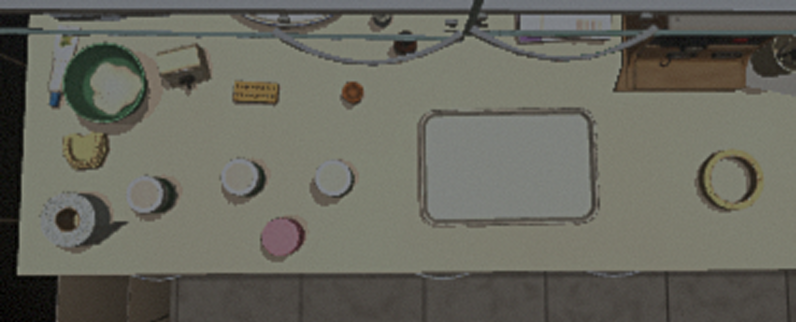

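```bash
python3 -m handwheel '4 -3.2 0 0 0 0.1 1; 7.2 -5.8 0 0 0 0.2 1; 10.4 -8.4 0 0 0 0.229 1; 13.6 -11 0 0 0 0.229 1; 16.8 -13.6 0 0 0 0.229 1; 20 -16.2 0 0 0 0.229 1; 23.2 -18.8 0 0 0 0.229 1; 26.4 -21.4 0 0 0 0.229 1; 29.6 -24 0 0 0 0.229 1; 32.8 -26.6 0 0 0 0.229 1' 70
```

```text
clock: 2.63
tool_pos: [0.4041, -0.3024, 0.222]
tcp_rot: [[1.0, -0.0, 0.001], [-0.0, -1.0, -0.001], [0.001, 0.001, -1.0]]
ft_force: [0.5, -2.0, 0.3]
opening: 1.003
```

```bash
python3 -m handwheel '1 -3.9 0.5 0 0 0 1; 2 -7.8 1.5 0 0 0 1; 3 -11.7 2.5 0 0 0 1; 4 -15.6 3.5 0 0 0 1; 5 -19.5 4.5 0 0 0 1; 6 -23.4 5.5 0 0 0 1; 7 -27.3 6.5 0 0 0 1; 8 -31.2 7.5 0 0 0 1; 9 -35.1 8 0 0 0 1; 9.8 -39 8 0 0 0 1' && python3 -m handwheel '0.4 -2.5 0 0 0 0 1; 0.7 -4.3 0 0 0 0 1; 0.7 -4.9 0 0 0 0 1; 0.7 -4.9 0 0 0 0 1; 0.7 -4.9 0 0 0 0 1'
python3 - <<'E'
from bench import r
import cv2
s=r.state(); print(s["tool_pos"],s["ft_force"])
for n in("side","top"):
    p=r.grab_frame(n); a=p["frame"][:,:,::-1]
    cv2.imwrite(f"pics/{n}1.png",cv2.resize(a[150:300,80:350],None,fx=2.8,fy=2.8,interpolation=cv2.INTER_CUBIC))
E
```

```text
clock: 3.47
tool_pos: [0.5011, 0.0879, 0.1406]
tcp_rot: [[1.0, -0.0, -0.001], [-0.0, -1.0, -0.0], [-0.001, 0.0, -1.0]]
ft_force: [0.4, -0.3, 0.4]
opening: 0.997
clock: 3.88
tool_pos: [0.508, 0.1336, 0.1415]
tcp_rot: [[1.0, -0.001, -0.0], [-0.001, -1.0, -0.001], [-0.0, 0.001, -1.0]]
ft_force: [-0.0, -0.8, 0.2]
opening: 0.999
[0.50799198 0.133553   0.14152704] [-0.00739184 -0.77319764  0.21738798]
```

View pics/side1.png

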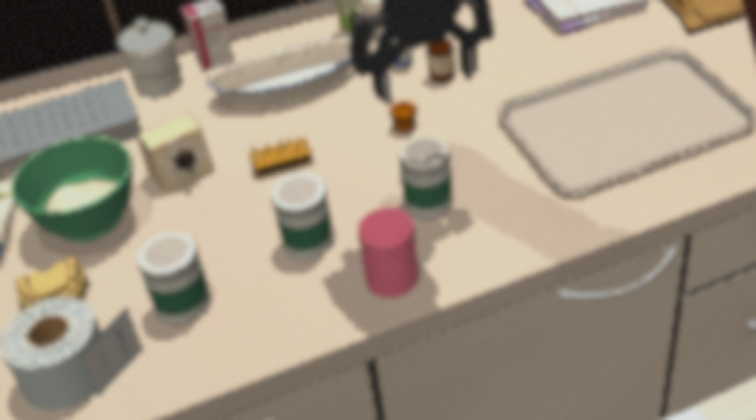

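View pics/top1.png

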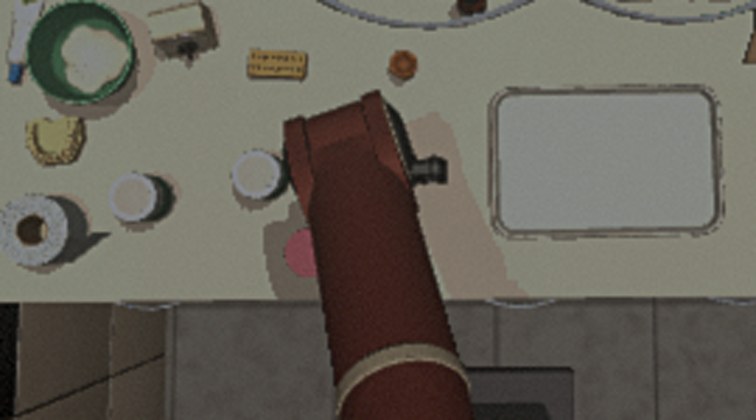

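The top view shows the wrist directly over tin A. In the side view the fingers stand above and behind it and clear of the pink one, which is at (390,250) in that crop. I'll descend with a small correction.

```bash
python3 -m handwheel '0.3 -0.5 1 0 0 0 1; 0.3 -0.5 3 0 0 0 1; 0.3 -0.5 5 0 0 0 1; 0.3 -0.5 7 0 0 0 1; 0.3 -0.5 8.5 0 0 0 1; 0.3 -0.5 9.8 0 0 0 1; 0.3 -0.5 10.4 0 0 0 1; 0.3 -0.5 10.4 0 0 0 1; 0.3 -0.5 10.4 0 0 0 1' && python3 -m handwheel '0 0 0 0 0 0 0.6; 0 0 0 0 0 0 0.5; 0 0 0 0 0 0 0.4; 0 0 0 0 0 0 0.4; 0 0 0 0 0 0 0.4; 0 0 0 0 0 0 0.4; 0 0 0 0 0 0 0.4' 70
```

```text
clock: 4.73
tool_pos: [0.5113, 0.1395, 0.0374]
tcp_rot: [[1.0, -0.001, -0.0], [-0.001, -1.0, -0.0], [-0.0, 0.0, -1.0]]
ft_force: [-0.2, 0.3, 0.6]
opening: 1.003
clock: 5.32
tool_pos: [0.5121, 0.1406, 0.039]
tcp_rot: [[1.0, 0.0, 0.003], [0.0, -1.0, 0.001], [0.003, -0.001, -1.0]]
ft_force: [-1.0, 0.8, 5.8]
opening: 0.638
```

```bash
python3 -m handwheel '0 0 -1 0 0 0 0.4; 0 0 -2.5 0 0 0 0.4; 0 0 -4 0 0 0 0.4; 0 0 -5 0 0 0 0.4; 0 0 -5.5 0 0 0 0.4; 0 0 -5.5 0 0 0 0.4; 0 0 -5.5 0 0 0 0.4; 0 0 -5.5 0 0 0 0.4; 0 0 -5.5 0 0 0 0.4' ; python3 - <<'E'
from bench import r
import cv2
for i in range(3):
    p=r.grab_frame("side"); s=r.state(); print(s["ft_force"].round(2) if hasattr(s["ft_force"],'round') else s["ft_force"],s["joint_torque"][1],s["joint_torque"][3],s["opening"])
cv2.imwrite("pics/side2.png",cv2.resize(p["frame"][150:300,80:350,::-1],None,fx=2.8,fy=2.8))
E
```

```text
clock: 6.07
tool_pos: [0.5105, 0.1398, 0.0917]
tcp_rot: [[1.0, -0.0, -0.002], [-0.0, -1.0, -0.001], [-0.002, 0.001, -1.0]]
ft_force: [-0.3, -0.4, -2.9]
opening: 0.639
[-0.02  0.26 -3.47] -42.10594654083252 -11.873712837696075 0.6393049564908517
[ 0.4  -0.17 -3.21] -42.03370213508606 -11.858268678188324 0.6372798104130474
[ 0.06  0.37 -2.37] -41.98140621185303 -11.85392439365387 0.6396660011884681
```

View pics/side2.png

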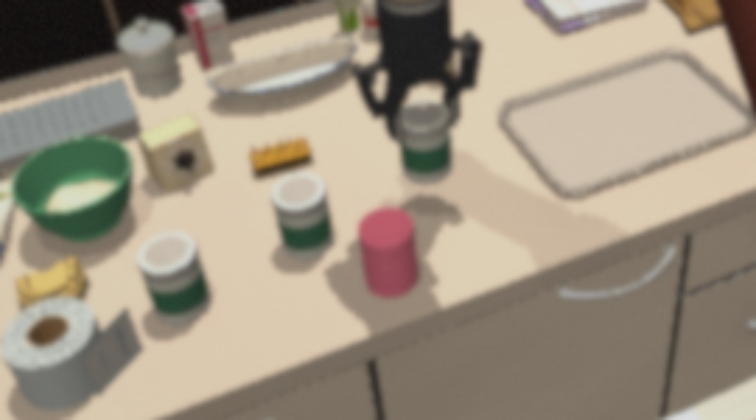

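Tin A is held upright and clear of the worktop, and reads about 3.1 N (roughly 0.32 kg). I'll set it back and weigh the others.

```bash
python3 -m handwheel '0 0 1 0 0 0 0.4; 0 0 2.5 0 0 0 0.4; 0 0 4 0 0 0 0.4; 0 0 5 0 0 0 0.4; 0 0 5.4 0 0 0 0.4; 0 0 5.4 0 0 0 0.4; 0 0 5.4 0 0 0 0.8; 0 0 5.4 0 0 0 1; 0 0 5.4 0 0 0 1; 0 0 5.4 0 0 0 1' && python3 -m handwheel '0 0 -1 0 0 0 1; 0 0 -3 0 0 0 1; 0 0 -6 0 0 0 1; 0 0 -9 0 0 0 1; 0 -0.5 -10.4 0 0 0 1; 0.1 -4 -10.4 0 0 0 1; 0.3 -8 -10.4 0 0 0 1; 0.3 -11.5 -10.4 0 0 0 1; 0.3 -14 -10.4 0 0 0 1; 0.3 -14 -10.4 0 0 0 1'; python3 - <<'E'
from bench import r
import cv2
p=r.grab_frame("side"); s=r.state();print(s["tool_pos"],s["ft_force"])
cv2.imwrite("pics/side3.png",cv2.resize(p["frame"][150:300,80:350,::-1],None,fx=2.8,fy=2.8))
E
```

```text
clock: 7.05
tool_pos: [0.5116, 0.1401, 0.0386]
tcp_rot: [[1.0, -0.0, 0.001], [-0.0, -1.0, 0.0], [0.001, -0.0, -1.0]]
ft_force: [0.2, 0.3, 0.3]
opening: 1.002
clock: 7.88
tool_pos: [0.5123, 0.289, 0.1435]
tcp_rot: [[1.0, 0.01, 0.001], [0.01, -1.0, 0.007], [0.001, -0.007, -1.0]]
ft_force: [-0.2, 0.8, 0.1]
opening: 1.002
[0.51296603 0.28459031 0.14313817] [-0.60007697 -1.01628664 -0.10172174]
```

View pics/side3.png

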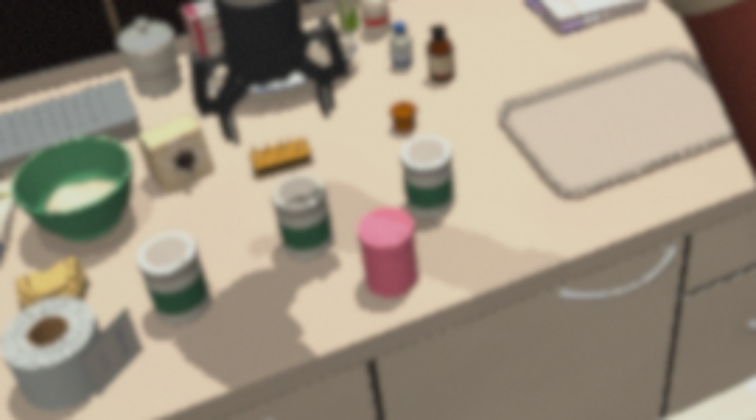

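Tin A stands upright back in its place, near (428,175) in the crop, and the gripper is over tin B. I'll go down on B.

```bash
python3 -m handwheel '0 0 1 0 0 0 1; 0 0 3 0 0 0 1; 0 0 5 0 0 0 1; 0 0 7 0 0 0 1; 0 0 8.5 0 0 0 1; 0 0 9.8 0 0 0 1; 0 0 10.4 0 0 0 1; 0 0 10.4 0 0 0 1; 0 0 10.4 0 0 0 0.6; 0 0 10.4 0 0 0 0.4' && python3 -m handwheel '0 0 0 0 0 0 0.4; 0 0 0 0 0 0 0.4; 0 0 0 0 0 0 0.4; 0 0 0 0 0 0 0.4; 0 0 -1 0 0 0 0.4; 0 0 -2.5 0 0 0 0.4; 0 0 -4 0 0 0 0.4; 0 0 -5 0 0 0 0.4; 0 0 -5.5 0 0 0 0.4; 0 0 -5.5 0 0 0 0.4' && python3 -m handwheel '0 0 0 0 0 0 0.4; 0 0 0 0 0 0 0.4; 0 0 0 0 0 0 0.4'; python3 - <<'E'
from bench import r
for i in range(4):
    p=r.grab_frame("side"); s=r.state(); print(s["ft_force"],s["joint_torque"][1],s["joint_torque"][3],s["opening"],s["tool_pos"])
E
```

```text
clock: 8.77
tool_pos: [0.5151, 0.28, 0.0395]
tcp_rot: [[1.0, -0.001, 0.002], [-0.001, -1.0, 0.001], [0.002, -0.001, -1.0]]
ft_force: [0.9, 3.3, 3.9]
opening: 0.746
clock: 9.6
tool_pos: [0.5145, 0.2797, 0.0945]
tcp_rot: [[1.0, -0.0, 0.001], [-0.0, -1.0, 0.0], [0.001, -0.0, -1.0]]
ft_force: [0.4, 0.4, -5.2]
opening: 0.634
clock: 9.85
tool_pos: [0.5134, 0.2795, 0.0925]
tcp_rot: [[1.0, -0.0, -0.002], [-0.0, -1.0, -0.001], [-0.002, 0.001, -1.0]]
ft_force: [-0.7, -0.3, -6.2]
opening: 0.636
[ 0.63517204  0.51569578 -6.79848105] -47.986775636672974 -14.041028916835785 0.6369786319813892 [0.51356107 0.27959223 0.09262245]
[-0.20777159  0.08931548 -4.69073116] -47.906988859176636 -14.021599888801575 0.6365247526038268 [0.51369147 0.2797025  0.09275196]
[-0.04006737 -0.43896247 -6.14902917] -47.855340242385864 -14.01914119720459 0.6346107919113793 [0.51385466 0.27976501 0.09292418]
[ 0.21861442  0.38263735 -5.29395706] -47.82357931137085 -14.025034010410309 0.6359340616305114 [0.51396698 0.27986287 0.09308835]
```

Tin B reads about 5.7 N (roughly 0.59 kg). That is over 0.47 kg, so B has to be the heaviest. I'll set it down for now and take C, which will also confirm its weight.

```bash
python3 -m handwheel '0 0 1 0 0 0 0.4; 0 0 2.5 0 0 0 0.4; 0 0 4 0 0 0 0.4; 0 0 5 0 0 0 0.4; 0 0 5.4 0 0 0 0.4; 0 0 5.4 0 0 0 0.4; 0 0 5.4 0 0 0 0.8; 0 0 5.4 0 0 0 1; 0 0 5.4 0 0 0 1; 0 0 5.4 0 0 0 1' && python3 -m handwheel '0 0 -1 0 0 0 1; 0 0 -3 0 0 0 1; 0 0 -6 0 0 0 1; 0 0 -9 0 0 0 1; 0 -0.5 -10.4 0 0 0 1; -1 -4 -10.4 0 0 0 1; -2 -8 -10.4 0 0 0 1; -2.6 -11.5 -10.4 0 0 0 1; -2.6 -14.4 -10.4 0 0 0 1; -2.6 -14.4 -10.4 0 0 0 1'&& python3 -m handwheel '0 0 0 0 0 0 1; 0 0 0 0 0 0 1'; python3 - <<'E'
from bench import r
import cv2,numpy as np
from h import back
p=r.grab_frame("side"); s=r.state();print(s["tool_pos"],s["ft_force"],s["joint_positions"])
for d in r.regions_of(p,"tin_a"):
    ys,xs=np.nonzero(d["pixels"]);print(round(d["score"],2),[ys.min(),ys.max(),xs.min(),xs.max()],back("side",ys.mean(),xs.mean(),.039)[:2].round(3))
cv2.imwrite("pics/side4.png",cv2.resize(p["frame"][150:300,80:350,::-1],None,fx=2.8,fy=2.8))
E
```

```text
clock: 10.88
tool_pos: [0.5149, 0.2806, 0.0399]
tcp_rot: [[1.0, 0.0, 0.002], [0.0, -1.0, 0.001], [0.002, -0.001, -1.0]]
ft_force: [0.3, 0.7, -0.2]
opening: 0.999
clock: 11.72
tool_pos: [0.4844, 0.4337, 0.1445]
tcp_rot: [[1.0, 0.011, -0.001], [0.011, -1.0, 0.009], [-0.001, -0.009, -1.0]]
ft_force: [-0.3, 1.2, 0.4]
opening: 0.999
clock: 11.88
tool_pos: [0.4887, 0.423, 0.1438]
tcp_rot: [[1.0, -0.001, 0.001], [-0.001, -1.0, -0.001], [0.001, 0.001, -1.0]]
ft_force: [0.1, -0.7, -0.5]
opening: 1.001
[0.48911309 0.42214209 0.14384255] [1.10255106 0.65004165 0.40380982] [-0.73234413  0.68376498 -0.02481979  1.52763712  0.02151662  0.93091652
 -2.33750336]
0.95 [np.int64(212), np.int64(242), np.int64(180), np.int64(200)] [0.514 0.279]
0.89 [np.int64(200), np.int64(227), np.int64(224), np.int64(241)] [0.512 0.141]
0.82 [np.int64(225), np.int64(256), np.int64(209), np.int64(229)] [0.422 0.221]
0.8 [np.int64(234), np.int64(264), np.int64(130), np.int64(154)] [0.49  0.427]
```

View pics/side4.png

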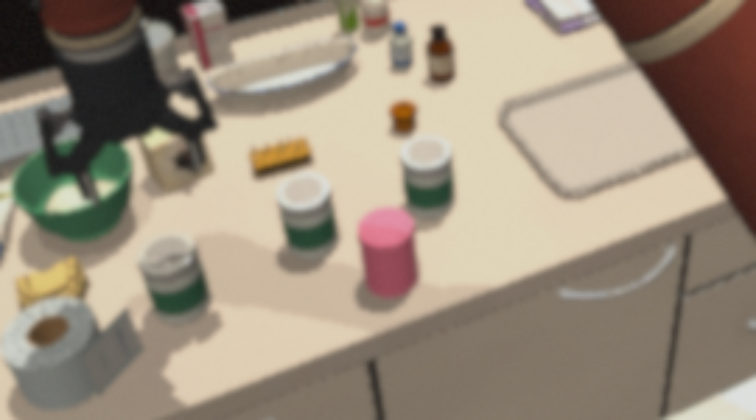

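A and B stand where they were, and the gripper is over C with the left finger clear of the paper roll. I'll pick up C.

```bash
python3 -m handwheel '0 -0.1 1 0 0 0 1; 0 -0.1 3 0 0 0 1; 0 -0.1 5 0 0 0 1; 0 -0.1 7 0 0 0 1; 0 -0.1 8.5 0 0 0 1; 0 -0.1 9.8 0 0 0 1; 0 -0.1 10.4 0 0 0 1; 0 -0.1 10.4 0 0 0 1; 0 -0.1 10.4 0 0 0 0.6; 0 -0.1 10.4 0 0 0 0.4' && python3 -m handwheel '0 0 0 0 0 0 0.4; 0 0 0 0 0 0 0.4; 0 0 0 0 0 0 0.4; 0 0 0 0 0 0 0.4; 0 0 -1 0 0 0 0.4; 0 0 -2.5 0 0 0 0.4; 0 0 -4 0 0 0 0.4; 0 0 -5 0 0 0 0.4; 0 0 -5.5 0 0 0 0.4; 0 0 -5.5 0 0 0 0.4' && python3 -m handwheel '0 0 0 0 0 0 0.4; 0 0 0 0 0 0 0.4; 0 0 0 0 0 0 0.4'; python3 - <<'E'
from bench import r
for i in range(4):
    p=r.grab_frame("side"); s=r.state(); print(s["ft_force"],s["opening"],s["tool_pos"])
E
```

```text
clock: 12.82
tool_pos: [0.489, 0.4255, 0.0406]
tcp_rot: [[1.0, -0.0, 0.002], [-0.0, -1.0, 0.002], [0.002, -0.002, -1.0]]
ft_force: [-0.0, -0.1, 0.3]
opening: 0.747
clock: 13.65
tool_pos: [0.4886, 0.4252, 0.0958]
tcp_rot: [[1.0, -0.0, 0.001], [-0.0, -1.0, 0.001], [0.001, -0.001, -1.0]]
ft_force: [0.3, -0.1, -1.3]
opening: 0.628
clock: 13.9
tool_pos: [0.4876, 0.4244, 0.0935]
tcp_rot: [[1.0, -0.0, -0.002], [-0.0, -1.0, -0.002], [-0.002, 0.002, -1.0]]
ft_force: [-0.2, 0.6, -1.5]
opening: 0.625
[-0.40491384 -0.40183128 -1.79042467] 0.6291927708650279 [0.48769737 0.42452907 0.09357639]
[ 0.62869292  0.7974501  -1.25879436] 0.6298911214170712 [0.48782598 0.42462847 0.09372332]
[-0.17709014  0.18488065 -1.62882702] 0.6254080887005772 [0.48791997 0.42472152 0.09389541]
[ 0.69505946 -0.74668269 -2.50301291] 0.6213641654185063 [0.48801643 0.42482751 0.09406624]
```

Tin C reads about 1.7 N (roughly 0.18 kg), A about 3.1 N and B about 5.7 N, so B is the heaviest. I'll carry C to the far spot in the tray.

```bash
python3 -m handwheel '0 0 -1.5 0 0 0 0.4; 0 0 -4 0 0 0 0.4; 0 0.5 -6.5 0 0 0 0.4; 0 1.5 -7.5 0 0 0 0.4; 0 3.5 -7.5 0 0 0 0.4; 0.5 6 -7.5 0 0 0 0.4; 1 9 -7.5 0 0 0 0.4; 1.3 12 -7.5 0 0 0 0.4; 1.7 15.5 -7.5 0 0 0 0.4; 2 19 -7.5 0 0 0 0.4' && python3 -m handwheel '0.2 3.5 0 0 0 0 0.4; 0.4 7 0 0 0 0 0.4; 0.6 10.5 0 0 0 0 0.4; 0.8 14 0 0 0 0 0.4; 1 17.5 0 0 0 0 0.4; 1.3 21 0 0 0 0 0.4; 1.5 24.5 0 0 0 0 0.4; 1.8 28 0 0 0 0 0.4; 2 31.5 0 0 0 0 0.4; 2.2 35 0 0 0 0 0.4' && python3 -m handwheel '0.1 3 0 0 0 0 0.4; 0.1 5.5 0 0 0 0 0.4; 0.1 7.5 0 0 0 0 0.4; 0.1 8.5 0 0 0 0 0.4; 0.1 9 0 0 0 0 0.4; 0.1 9 0 0 0 0 0.4; 0.1 9 0 0 0 0 0.4; 0.1 9 0 0 0 0 0.4'
```

```text
clock: 14.93
tool_pos: [0.5078, 0.2327, 0.1691]
tcp_rot: [[1.0, -0.0, -0.0], [-0.0, -1.0, -0.001], [-0.0, 0.001, -1.0]]
ft_force: [1.3, -0.6, -1.8]
opening: 0.625
clock: 15.77
tool_pos: [0.5291, -0.1173, 0.1692]
tcp_rot: [[1.0, -0.001, -0.001], [-0.001, -1.0, -0.0], [-0.001, 0.0, -1.0]]
ft_force: [0.9, 1.3, -1.1]
opening: 0.626
clock: 16.43
tool_pos: [0.5314, -0.2027, 0.1694]
tcp_rot: [[1.0, 0.003, -0.0], [0.003, -1.0, 0.002], [-0.0, -0.002, -1.0]]
ft_force: [-0.4, -0.9, -0.7]
opening: 0.623
```

```bash
python3 -m handwheel '0 0 1.5 0 0 0 0.4; 0 0 4 0 0 0 0.4; 0 0 6.5 0 0 0 0.4; 0 0 8.5 0 0 0 0.4; 0 0 10.2 0 0 0 0.4; 0 0 11.4 0 0 0 0.4; 0 0 12 0 0 0 0.4; 0 0 12.2 0 0 0 0.4; 0 0 12.3 0 0 0 0.4; 0 0 12.4 0 0 0 0.4' && python3 -m handwheel '0 0 0.1 0 0 0 0.4; 0 0 0.2 0 0 0 0.4;0 0 0.2 0 0 0 0.4'
```

```text
clock: 17.27
tool_pos: [0.532, -0.2047, 0.0463]
tcp_rot: [[1.0, 0.001, 0.002], [0.001, -1.0, -0.0], [0.002, 0.0, -1.0]]
ft_force: [0.1, 1.1, -1.7]
opening: 0.624
clock: 17.52
tool_pos: [0.5313, -0.2052, 0.0439]
tcp_rot: [[1.0, -0.0, 0.001], [-0.0, -1.0, -0.0], [0.001, 0.0, -1.0]]
ft_force: [0.7, 0.5, -1.9]
opening: 0.629
```

```bash
python3 -m handwheel '0 0 0.1 0 0 0 0.4; 0 0 0.1 0 0 0 0.4;0 0 0.1 0 0 0 0.4'; python3 -m handwheel '0 0 0.1 0 0 0 0.4; 0 0 0.1 0 0 0 0.4;0 0 0.1 0 0 0 0.4'
```

```text
clock: 17.77
tool_pos: [0.5315, -0.2052, 0.043]
tcp_rot: [[1.0, -0.0, 0.001], [-0.0, -1.0, -0.0], [0.001, 0.0, -1.0]]
ft_force: [-0.4, 0.5, 1.6]
opening: 0.627
clock: 18.02
tool_pos: [0.5319, -0.2052, 0.0429]
tcp_rot: [[1.0, -0.0, 0.002], [-0.0, -1.0, -0.001], [0.002, 0.001, -1.0]]
ft_force: [-0.0, 0.9, 7.0]
opening: 0.63
```

Contact with the tray floor. I'll release, retreat, look, and then head for A.

```bash
python3 -m handwheel '0 0 0 0 0 0 0.7; 0 0 0 0 0 0 0.9; 0 0 0 0 0 0 1; 0 0 0 0 0 0 1; 0 0 -1 0 0 0 1; 0 0 -3 0 0 0 1; 0 0 -6 0 0 0 1; 0 -1 -9 0 0 0 1; 0 -4 -11 0 0 0 1; 0 -8 -11 0 0 0 1' && python3 -m handwheel '-0.3 -3.5 0 0 0 0 1; -0.6 -7 0 0 0 0 1; -0.9 -10.5 0 0 0 0 1; -1.2 -14 0 0 0 0 1; -1.5 -17.5 0 0 0 0 1; -1.8 -21 0 0 0 0 1; -2 -24 0 0 0 0 1; -2 -26 0 0 0 0 1; -2 -26.4 0 0 0 0 1; -2 -26.4 0 0 0 0 1'
python3 - <<'E'
from bench import r
import cv2,numpy as np
from h import back
p=r.grab_frame("side"); s=r.state();print(s["tool_pos"],s["ft_force"])
for d in r.regions_of(p,"tin_a"):
    ys,xs=np.nonzero(d["pixels"]);print(round(d["score"],2),[ys.min(),ys.max(),xs.min(),xs.max()],back("side",ys.mean(),xs.mean(),.039)[:2].round(3))
cv2.imwrite("pics/side5.png",cv2.resize(p["frame"][150:300,80:380,::-1],None,fx=2.6,fy=2.6))
E
```

```text
clock: 18.85
tool_pos: [0.5342, -0.1295, 0.157]
tcp_rot: [[1.0, -0.009, 0.011], [-0.008, -1.0, -0.005], [0.011, 0.005, -1.0]]
ft_force: [0.2, 1.0, -0.3]
opening: 0.997
clock: 19.68
tool_pos: [0.5109, 0.1408, 0.152]
tcp_rot: [[1.0, 0.004, 0.0], [0.004, -1.0, 0.001], [0.0, -0.001, -1.0]]
ft_force: [0.3, -0.4, 0.3]
opening: 1.0
[0.51121177 0.13842067 0.15187356] [-1.16173179 -0.72810093 -0.11854574]
0.98 [np.int64(212), np.int64(242), np.int64(179), np.int64(199)] [0.516 0.281]
0.93 [np.int64(166), np.int64(192), np.int64(313), np.int64(330)] [ 0.535 -0.208]
0.65 [np.int64(224), np.int64(256), np.int64(208), np.int64(229)] [0.424 0.221]
0.63 [np.int64(198), np.int64(228), np.int64(223), np.int64(242)] [0.514 0.139]
```

View pics/side5.png

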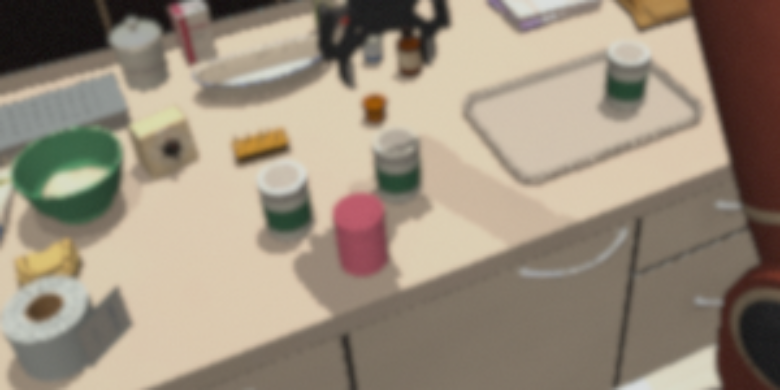

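C stands upright inside the tray, at (627,72) in the crop. Next is A.

```bash
python3 -m handwheel '0 -0.1 1 0 0 0 1; 0 -0.1 3.5 0 0 0 1; 0 -0.1 6 0 0 0 1; 0 -0.1 8 0 0 0 1; 0 -0.1 9.5 0 0 0 1; 0 -0.1 10.7 0 0 0 1; 0 -0.1 11.2 0 0 0 1; 0 -0.1 11.2 0 0 0 1; 0 -0.1 11.2 0 0 0 0.6; 0 -0.1 11.2 0 0 0 0.4' && python3 -m handwheel '0 0 0 0 0 0 0.4; 0 0 0 0 0 0 0.4; 0 0 0 0 0 0 0.4; 0 0 0 0 0 0 0.4; 0 0 0 0 0 0 0.4; 0 0 -1 0 0 0 0.4; 0 0 -3 0 0 0 0.4; 0 0 -5 0 0 0 0.4; 0 0 -6 0 0 0 0.4; 0 0 -6 0 0 0 0.4' && python3 -m handwheel '0 0 0 0 0 0 0.4; 0 0 0 0 0 0 0.4; 0 0 0 0 0 0 0.4'
```

```text
clock: 20.62
tool_pos: [0.5119, 0.1396, 0.0402]
tcp_rot: [[1.0, -0.001, 0.001], [-0.001, -1.0, 0.0], [0.001, -0.0, -1.0]]
ft_force: [0.5, -0.4, 0.0]
opening: 0.748
clock: 21.45
tool_pos: [0.5127, 0.1404, 0.1019]
tcp_rot: [[1.0, -0.0, 0.005], [-0.0, -1.0, 0.002], [0.005, -0.002, -1.0]]
ft_force: [0.4, 1.0, -3.3]
opening: 0.637
clock: 21.7
tool_pos: [0.5101, 0.1397, 0.0984]
tcp_rot: [[1.0, -0.0, -0.003], [-0.0, -1.0, -0.001], [-0.003, 0.001, -1.0]]
ft_force: [0.3, 0.5, -3.1]
opening: 0.637
```

```bash
python3 -m handwheel '0 1.5 0 0 0 0 0.4; 0.3 4.5 0 0 0 0 0.4; 0.6 8 0 0 0 0 0.4; 1 11.5 0 0 0 0 0.4; 1.4 15 0 0 0 0 0.4; 1.8 18 0 0 0 0 0.4; 2 20 0 0 0 0 0.4; 2 21 0 0 0 0 0.4; 2 21.2 0 0 0 0 0.4; 2 21.2 0 0 0 0 0.4' && python3 -m handwheel '0 0 1 0 0 0 0.4; 0 0 2.5 0 0 0 0.4; 0 0 4 0 0 0 0.4; 0 0 4.8 0 0 0 0.4; 0 0 5.2 0 0 0 0.4; 0 0 5.3 0 0 0 0.4; 0 0 5.4 0 0 0 0.4; 0 0 5.5 0 0 0 0.4; 0 0 5.5 0 0 0 0.4'
```

```text
clock: 22.53
tool_pos: [0.5305, -0.0714, 0.0989]
tcp_rot: [[1.0, -0.0, -0.002], [-0.0, -1.0, 0.001], [-0.002, -0.001, -1.0]]
ft_force: [-0.6, 0.6, -2.9]
opening: 0.64
clock: 23.28
tool_pos: [0.5316, -0.0719, 0.045]
tcp_rot: [[1.0, 0.0, 0.001], [0.0, -1.0, 0.0], [0.001, -0.0, -1.0]]
ft_force: [-0.2, 0.1, -3.4]
opening: 0.639
```

```bash
python3 -m handwheel '0 0 0.1 0 0 0 0.4; 0 0 0.1 0 0 0 0.4;0 0 0.1 0 0 0 0.4'; python3 -m handwheel '0 0 0.1 0 0 0 0.4; 0 0 0.1 0 0 0 0.4;0 0 0.1 0 0 0 0.4'
```

```text
clock: 23.53
tool_pos: [0.5313, -0.0721, 0.0438]
tcp_rot: [[1.0, -0.0, 0.0], [-0.0, -1.0, -0.0], [0.0, 0.0, -1.0]]
ft_force: [0.9, 0.9, -3.4]
opening: 0.638
clock: 23.78
tool_pos: [0.5317, -0.0721, 0.043]
tcp_rot: [[1.0, -0.0, 0.001], [-0.0, -1.0, -0.0], [0.001, 0.0, -1.0]]
ft_force: [1.1, -0.6, 0.9]
opening: 0.634
```

```bash
python3 -m handwheel '0 0 0 0 0 0 0.7; 0 0 0 0 0 0 0.9; 0 0 0 0 0 0 1; 0 0 0 0 0 0 1; 0 0 -1 0 0 0 1; 0 0 -3 0 0 0 1; 0 0 -6 0 0 0 1; 0 -1 -9 0 0 0 1; 0 -4 -11 0 0 0 1; 0 -8 -11 0 0 0 1' && python3 -m handwheel '-0.3 -3.5 0 0 0 0 1; -0.6 -7 0 0 0 0 1; -0.9 -10.5 0 0 0 0 1; -1.2 -14 0 0 0 0 1; -1.4 -17.5 0 0 0 0 1; -1.7 -21 0 0 0 0 1; -1.7 -24 0 0 0 0 1; -1.7 -26.5 0 0 0 0 1; -1.7 -27.3 0 0 0 0 1; -1.7 -27.3 0 0 0 0 1'
python3 - <<'E'
from bench import r
import cv2,numpy as np
from h import back
p=r.grab_frame("side"); s=r.state();print(s["tool_pos"],s["ft_force"])
for d in r.regions_of(p,"tin_a"):
    ys,xs=np.nonzero(d["pixels"]);print(round(d["score"],2),[ys.min(),ys.max(),xs.min(),xs.max()],back("side",ys.mean(),xs.mean(),.039)[:2].round(3))
cv2.imwrite("pics/side6.png",cv2.resize(p["frame"][150:300,80:380,::-1],None,fx=2.6,fy=2.6))
E
```

```text
clock: 24.62
tool_pos: [0.5348, 0.0044, 0.158]
tcp_rot: [[1.0, -0.009, 0.011], [-0.009, -1.0, -0.002], [0.011, 0.002, -1.0]]
ft_force: [0.5, 0.3, -0.8]
opening: 1.001
clock: 25.45
tool_pos: [0.5132, 0.2842, 0.153]
tcp_rot: [[1.0, 0.005, 0.0], [0.005, -1.0, 0.002], [0.0, -0.002, -1.0]]
ft_force: [0.7, -0.5, 0.0]
opening: 1.004
[0.51393271 0.28106444 0.15282424] [ 0.86196326 -1.23240054  0.76722881]
0.83 [np.int64(224), np.int64(257), np.int64(208), np.int64(229)] [0.424 0.221]
0.82 [np.int64(166), np.int64(192), np.int64(312), np.int64(329)] [ 0.532 -0.206]
0.75 [np.int64(176), np.int64(202), np.int64(280), np.int64(296)] [ 0.536 -0.074]
0.59 [np.int64(212), np.int64(242), np.int64(179), np.int64(200)] [0.514 0.28 ]
```

View pics/side6.png

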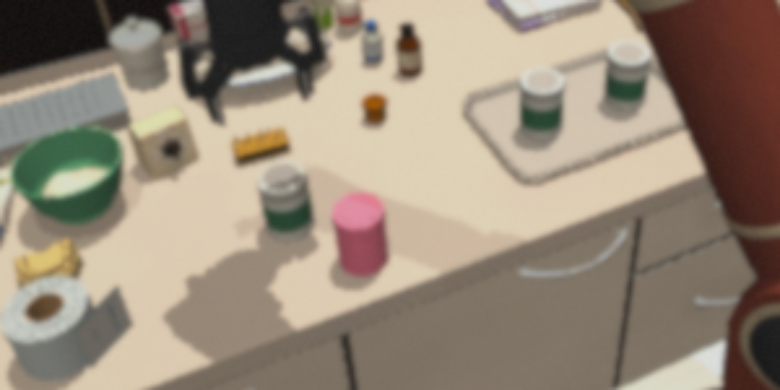

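Both light tins stand in the tray, at (541,98) and (627,72) in the crop. Now I'll take B and lift its underside to about 0.2 m.

```bash
python3 -m handwheel '0 0 1 0 0 0 1; 0 0 3.5 0 0 0 1; 0 0 6 0 0 0 1; 0 0 8 0 0 0 1; 0 0 9.5 0 0 0 1; 0 0 10.7 0 0 0 1; 0 0 11.3 0 0 0 1; 0 0 11.3 0 0 0 1; 0 0 11.3 0 0 0 0.6; 0 0 11.3 0 0 0 0.4' 90 && python3 -m handwheel '0 0 0 0 0 0 0.4; 0 0 0 0 0 0 0.4; 0 0 0 0 0 0 0.4; 0 0 0 0 0 0 0.4; 0 0 0 0 0 0 0.4; 0 0 -1 0 0 0 0.4; 0 0 -3 0 0 0 0.4; 0 0 -5 0 0 0 0.4; 0 0 -7 0 0 0 0.4; 0 0 -9 0 0 0 0.4' && python3 -m handwheel '0 0 -2 0 0 0 0.4; 0 0 -4 0 0 0 0.4; 0 0 -6 0 0 0 0.4; 0 0 -8 0 0 0 0.4; 0 0 -10 0 0 0 0.4; 0 0 -11 0 0 0 0.4; 0 0 -11 0 0 0 0.4; 0 0 -11 0 0 0 0.4; 0 0 -11 0 0 0 0.4; 0 0 -11 0 0 0 0.4' && python3 -m handwheel '0 0 0 0 0 0 0.4; 0 0 0 0 0 0 0.4; 0 0 0 0 0 0 0.4; 0 0 0 0 0 0 0.4; 0 0 0 0 0 0 0.4; 0 0 0 0 0 0 0.4'
python3 - <<'E'
from bench import r
import cv2,numpy as np
from h import back
for n in("side","top"):
    p=r.grab_frame(n); s=r.state();print(s["clock"],s["tool_pos"],s["ft_force"],s["opening"],np.abs(s["joint_velocities"]).max())
    for d in r.regions_of(p,"tin_a"):
        ys,xs=np.nonzero(d["pixels"]);print(n,round(d["score"],2),[ys.min(),ys.max(),xs.min(),xs.max()],back(n,ys.mean(),xs.mean(),.039)[:2].round(3))
    cv2.imwrite(f"pics/{n}7.png",cv2.resize(p["frame"][100:300,60:360,::-1],None,fx=2.6,fy=2.6))
E
```

```text
clock: 26.38
tool_pos: [0.515, 0.2811, 0.0405]
tcp_rot: [[1.0, -0.001, 0.002], [-0.001, -1.0, 0.001], [0.002, -0.001, -1.0]]
ft_force: [-0.0, -0.1, -0.5]
opening: 0.747
clock: 27.22
tool_pos: [0.513, 0.2807, 0.1301]
tcp_rot: [[1.0, 0.0, -0.002], [0.0, -1.0, -0.001], [-0.002, 0.001, -1.0]]
ft_force: [0.3, 0.9, -5.8]
opening: 0.629
clock: 28.05
tool_pos: [0.5131, 0.2803, 0.2376]
tcp_rot: [[1.0, -0.0, -0.004], [-0.0, -1.0, -0.002], [-0.004, 0.002, -1.0]]
ft_force: [-0.0, 0.3, -5.3]
opening: 0.633
clock: 28.55
tool_pos: [0.5142, 0.281, 0.2395]
tcp_rot: [[1.0, -0.0, -0.0], [-0.0, -1.0, 0.0], [-0.0, -0.0, -1.0]]
ft_force: [0.2, -0.7, -5.3]
opening: 0.635
28.6 [0.51419288 0.2809704  0.23957308] [ 0.48001666  0.19435671 -5.44048445] 0.6323739237900267 0.0014133176999762546
side 0.95 [np.int64(176), np.int64(203), np.int64(280), np.int64(296)] [ 0.535 -0.073]
side 0.81 [np.int64(166), np.int64(192), np.int64(312), np.int64(330)] [ 0.534 -0.207]
side 0.73 [np.int64(157), np.int64(191), np.int64(167), np.int64(191)] [0.8  0.23]
side 0.72 [np.int64(159), np.int64(180), np.int64(232), np.int64(242)] [0.721 0.034]
side 0.7 [np.int64(224), np.int64(256), np.int64(208), np.int64(229)] [0.423 0.222]
28.7 [0.51420417 0.28097682 0.23962264] [ 0.36839971  0.31926412 -5.55711714] 0.6302424490545283 0.0010057976109819088
top 0.7 [np.int64(198), np.int64(216), np.int64(270), np.int64(287)] [ 0.529 -0.074]
top 0.66 [np.int64(213), np.int64(219), np.int64(158), np.int64(171)] [0.501 0.312]
top 0.58 [np.int64(198), np.int64(215), np.int64(307), np.int64(327)] [ 0.53  -0.207]
```

View pics/side7.png

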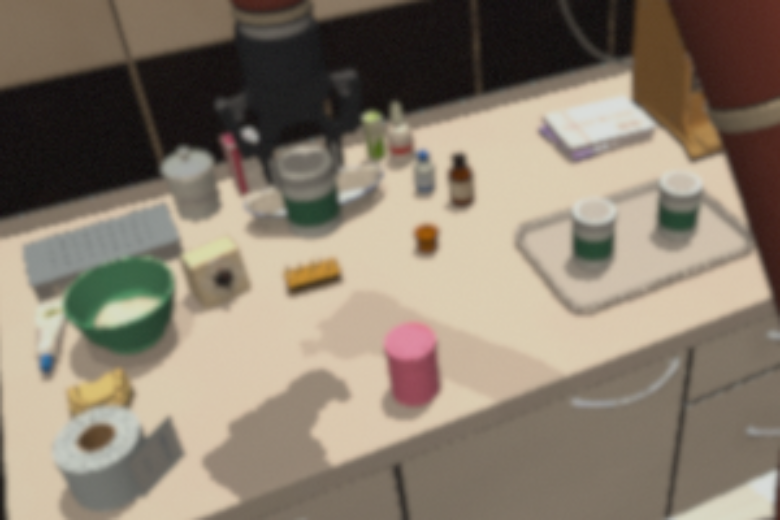

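View pics/top7.png

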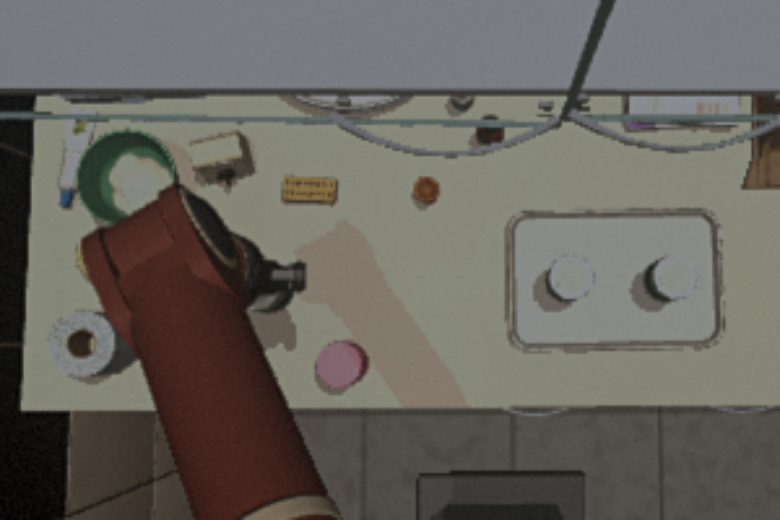

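The side crop shows tin B upright in the jaws at (307,185), with the light tins in the tray at (594,230) and (680,200). The top view puts both well inside the tray floor, at (572,278) and (673,278), and the bystanders are unmoved. The underside of B is at about 0.20 m. I'm handing in now.

```bash
python3 -c "
from bench import r
print(r.close_job())"
```

```text
the job is handed in; nothing more can be done
None
```

The job is done and handed in. The heaviest tin is held up in the gripper, and the two lighter ones stand in the steel tray.

- **Weights:** I lifted each tin and read the wrist force. The readings scatter by several tenths of a newton, but the gaps are much larger.

| Tin (by start position) | Wrist force | Weight |
|---|---|---|
| A, nearest the tray | about 3.1 N | about 0.32 kg |
| B, middle | about 5.6 N | about 0.57 kg (heaviest) |
| C, far left | about 1.7 N | about 0.18 kg |

- **Tray:** A stands at about (0.53, -0.07) and C at about (0.53, -0.21). Both are upright on the tray floor, released and clear of the rim in the last side and top pictures.
- **Held tin:** B is upright and gripped at 90 N, with its underside about 0.20 m above the worktop. Joint speeds were about 0.001 rad/s at the last reading, at 28.7 s on the clock.
- **Bystanders:** the pink tin measured in its starting position. The other things looked unmoved in the last pictures, but I did not measure them again, and the indicator tape was outside the last crops I viewed.
- **Detector errors:** the tin detector also marked the amber bottle as a tin, and gave a wrong worktop position for the raised tin because I assumed table height. The pictures settled both.

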